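# Clamp a soldering block in a hold-down press whose thread may run either way

## Task

Slide the black charcoal block that lies before the green hold-down press lengthwise along the bench into the press until its far end rests against the back stop. Then swing the press lever to bring the plate down until it holds the block firmly, and leave it clamped: nobody knows whether this press has a left-hand or a right-hand thread, so try the lever and swing it the way that gives. Never force the lever, and do not disturb the other things on the bench.

Things in the scene. Friction and masses are not known exactly. Their poses are not given: they have to be found in the camera images.
- press: Green hold-down screw press, fixed to the bench; origin on the bench under the screw axis. +x points from its open mouth to its back stop (roughly away from the robot), z up. Two side rails 18 mm high, inner faces 70 mm apart (66 mm at their front end), from x = -35 to +45 mm, guide the block, flared lead-ins reach to x = -82 mm, 105 mm apart at the tips. The crossbar is 34 mm wide in x, its underside at 58 mm.
- press_seat (a point): Where the centre of the block is when it is home against the back stop (whose face is at press x = +31 mm): 27 mm before the screw axis, 15 mm above the bench; axes as the press. The near end of a block that is home is 85 mm before the screw axis.
- press_axis (a point): Point on the upright screw axis, 148 mm above the bench (knob height); axes as the press. The closed green thread case below it reaches 26 mm to either side in x, from -53 to +25 mm in y, and up to 108 mm above the bench; a hub under the lever reaches 129 mm.
- block: Black charcoal soldering block, loose, 64 x 117 x 30 mm (solid part 62 x 115 x 30), 0.17 to 0.35 kg, long side along its own y; origin at the centre of its underside. It starts before the mouth of the press, within 12 mm of the channel's centre line and 0.15 rad of its direction.
- block_center (a point): Centre of the block, half-way up (15 mm above its underside); axes as the block.
- lever (a joint): Lever angle about the screw axis, rad, counter-clockwise from above positive; at 0 it points 0.2 rad clockwise of the press's -y. Starts within 0.06 of 0; turns at 3 to 5 N at the knob; stays where left. Left- or right-hand thread by chance, not visible. The wrong way it has slack only and stops hard 0.1 to 0.3 rad from 0; the right way it runs on to the block at about 1.25 rad and stiffens.
- lever_knob (a point): Black upright knob at the lever's end, 18 mm across, 85 mm from the screw axis; this point is on its axis, 148 mm above the bench. Its full width is from 137 to 163 mm up, its top at 168; the flat lever bar is at 114 to 122 mm. A finger can push it sideways round its arc.
- plate_face (a point): Centre of the underside of the 50 x 50 mm rubber-faced pressure plate; 41 mm above the bench when raised, sinking 8.8 mm per rad of lever (the right way); 30 mm when it is on the block. About 10 N more at the knob there clamps the block, and thread friction keeps it clamped when the lever is let go.
- plate: The pressure plate itself, moved up and down only by the lever; same origin as plate_face.
- hammer: Chasing hammer with wooden handle, 196 mm long, lying on the bench; bystander, leave alone.
- tweezers: Steel tweezers, 142 mm long, lying on the bench; bystander.
- dividers: Steel dividers, 127 mm long, lying on the bench; bystander.
- polish_jar: White jar with black lid, 54 mm across, 50 mm high; bystander.
- brass_brush: Wooden brass-bristle brush, 189 mm long, lying on the bench; bystander.

How it is judged:
By the outcome, as a careful person would: the job done as asked, in the order asked, and still so for the second after the job is handed in, with the robot touching nothing.
It also fails if it takes over 72 s, if anything falls off the work surface, if the arm or the gripper's body presses on something with over 40 N, if the wrist force passes 120 N, or if a joint passes its speed limit or range.

## Robot

A 7-joint arm with a two-finger parallel gripper is mounted at the origin on a cart in front of the work surface, level with it; the furniture and walls round the work are solid. World frame = base frame: x ahead of the robot, y to its left, z up, the work surface at z = 0. Lengths are in m, angles in rad, forces in N, time in s.
With the tool pointing down it reaches from about 0.425 to 0.925 m from the base axis. Payload 6.8 kg.
Tool frame: the origin (TCP) lies midway between the tips of the shut fingers; the grasp point (between the pads) lies 19 mm behind it; x points along the fingers, y is the direction in which the jaws open and shut, and the axes are right-handed (so a half turn about x gives the same grasp; the last joint's range is limited). The gripper opens to 88 mm and grips with 3 to 60 N. Pads are 20 mm wide; open, the fingers measure 115 mm over their backs; the gripper's body (75 mm by 178 mm) begins 61 mm behind the grasp point.
Start: joints at [1.121, 0.477, 0.022, 1.555, -0.011, 1.109, -0.083], TCP at [0.226, -0.636, 0.223] pointing down, gripper open.
Joint ranges: [-2.96, 2.96], [-0.34, 2.1], [-1.41, 1.46], [0.24, 2.44], [-1.37, 4.51], [0.17, 1.92], [-2.96, 2.96]. Speed limits (rad/s): [2.39, 2.39, 3.14, 3.14, 3.14, 3.14, 3.14].

## Interface

Orientations are given as a unit quaternion [x, y, z, w].
In Python, from rig import * gives the robot as it stands. The module is installed in compiled form; this text tells all that it offers. Calls block until the motion is done:
- move_pose(position, orientation): joint-space move of the TCP to a pose.
- servo_line(position, rate=0.15, attitude=None): straight line of the TCP; attitude=None keeps the orientation; rate is the mean speed in m/s.
- move_joints(angles): joint-space move.
- set_gripper(opening, grip_force=None): finger opening in m; grip_force is the grip in N (None keeps the last); returns when the fingers have stopped.
- dwell(seconds).
- ik(position, orientation): joint angles nearest the present ones, or None.
- read_state(): the state.
- grab_frame(name): name is "scene" or "top"; returns the picture (400x640x3 uint8, blue, green, red); there is no depth.
- camera_model(name): a dict with "fx", "fy", "cx", "cy" (pixels), "rvec" (rotation vector, rad) and "tvec" (3), from world to camera coordinates, as OpenCV has them. Camera axes: x right, y down, z forward; pixel columns grow to the right and rows downward; lengths in m; the calibration is good to about 2 mm. A picture is of the moment at which its call begins. camera_model takes no time and is no camera call.
A pose or a line that the arm cannot do raises PlanningError and nothing moves.
- job_done(): hands the job in, once; it reports no verdict.
The state is a dict: "time": time; "qpos": joint angles; "qd": joint speeds; "effort": joint torques, N m; "position": TCP position; "tcp_rot": TCP orientation; "contact_force": force on the tool from outside, world axes, zero at the start; "ft_torque": the same for the moment, N m; "opening": finger opening in m.
Only numpy, scipy, OpenCV 4.12 (cv2) and the standard library are available. Lean on these libraries where they do the work, as an engineer would, in place of code of your own. Each camera call takes 0.05 s, during which the arm holds its last target. There are 200 camera calls.

## Working session

There is one attempt and no reset: what is moved stays moved. The work goes in short steps, each a Python script; the robot and the scene stay as the last script left them, time stands still between calls to the robot, and variables do not carry over. Pictures are saved under pics/ and viewed, about 8 in all and at most 12, crops included, and the job is handed in when it is done.

```bash
mkdir -p pics; cat > h.py <<'E'
from rig import *
import numpy as np, cv2
from scipy.spatial.transform import Rotation as R
def cam(n):
    c=camera_model(n); K=np.array([[c["fx"],0,c["cx"]],[0,c["fy"],c["cy"]],[0,0,1.]])
    return K,np.array(c["rvec"],float).ravel(),np.array(c["tvec"],float).ravel()
def unproj(n,uv,z):
    K,r,t=cam(n); M=cv2.Rodrigues(r)[0]
    d=M.T@np.linalg.inv(K)@np.array([uv[0],uv[1],1.]); o=-M.T@t
    return o+d*(z-o[2])/d[2]
def proj(n,p):
    K,r,t=cam(n); return cv2.projectPoints(np.array(p,float).reshape(-1,1,3),r,t,K,None)[0].reshape(-1,2)
E
python3 - <<'E'
from h import *
for n in("scene","top"):
    cv2.imwrite(f"pics/{n}0.png",grab_frame(n)); K,r,t=cam(n);M=cv2.Rodrigues(r)[0];print(n,K.round(1).tolist(),(-M.T@t).round(3),M.round(2).tolist())
s=read_state();print(s)
E
```

```text
scene [[515.7, 0.0, 320.9], [0.0, 515.7, 202.4], [0.0, 0.0, 1.0]] [-0.328  1.334  0.975] [[-0.82, -0.57, -0.01], [-0.28, 0.42, -0.86], [0.49, -0.71, -0.5]]
top [[363.9, 0.0, 320.0], [0.0, 363.9, 196.0], [0.0, 0.0, 1.0]] [0.43  0.122 1.064] [[-0.02, -1.0, -0.01], [-0.99, 0.02, -0.11], [0.11, 0.01, -0.99]]
{'time': 0.1, 'qpos': array([ 1.12091373,  0.47771915,  0.02237261,  1.55634556, -0.01151563,
        1.10928882, -0.08310993]), 'qd': array([-0.00171926, -0.00166872,  0.00203651, -0.00375846,  0.00165523,
        0.0021472 ,  0.00224461]), 'effort': array([ 5.61540495e-03, -5.84084165e+01,  1.54039655e+00, -2.73309678e+01,
       -5.42194233e-02,  1.30564295e-02,  8.76976742e-05]), 'position': array([ 0.22603215, -0.63545554,  0.22178133]), 'tcp_rot': array([-0.69666883, -0.12080301,  0.69694706, -0.11968278]), 'contact_force': array([-0.74869544, -0.68178636, -0.64335789]), 'ft_torque': array([ 0.02831568, -0.01352111, -0.01853005]), 'opening': 0.08750397995147328}
```

View pics/scene0.png

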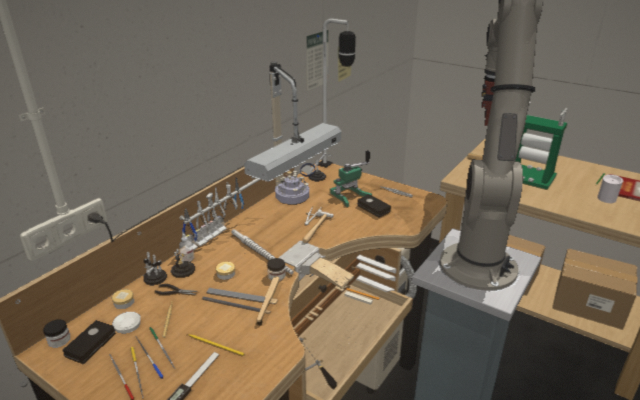

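View pics/top0.png

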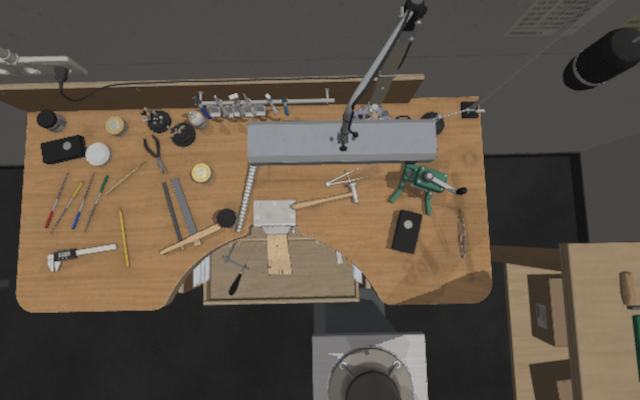

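The scene view shows the press at about (347,185) and the block at (374,206). In the top view the press is at (425,180), the block at (407,231) and the knob near (461,190). Next I'll enlarge these areas.

```bash
python3 - <<'E'
import cv2
a=cv2.imread("pics/top0.png")[150:260,375:485]; b=cv2.imread("pics/scene0.png")[140:225,320:420]
cv2.imwrite("pics/c1.png",cv2.resize(a,None,fx=5.4,fy=5.4,interpolation=cv2.INTER_CUBIC))
cv2.imwrite("pics/c2.png",cv2.resize(b,None,fx=7,fy=7,interpolation=cv2.INTER_CUBIC))
E
```

```text
(no output)
```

View pics/c1.png

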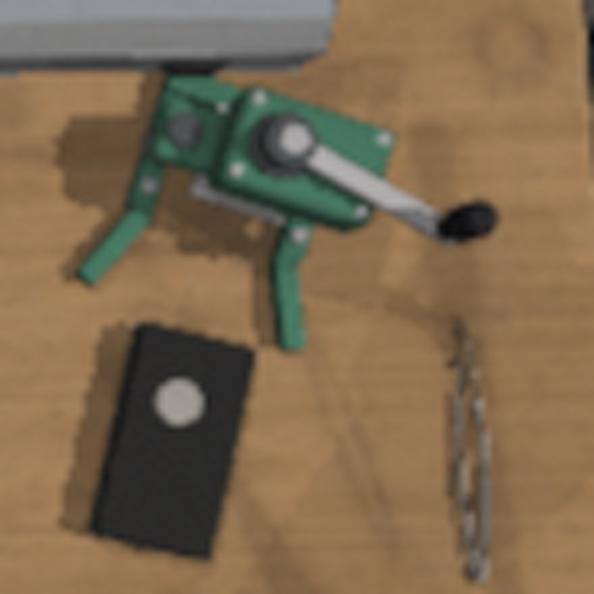

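View pics/c2.png

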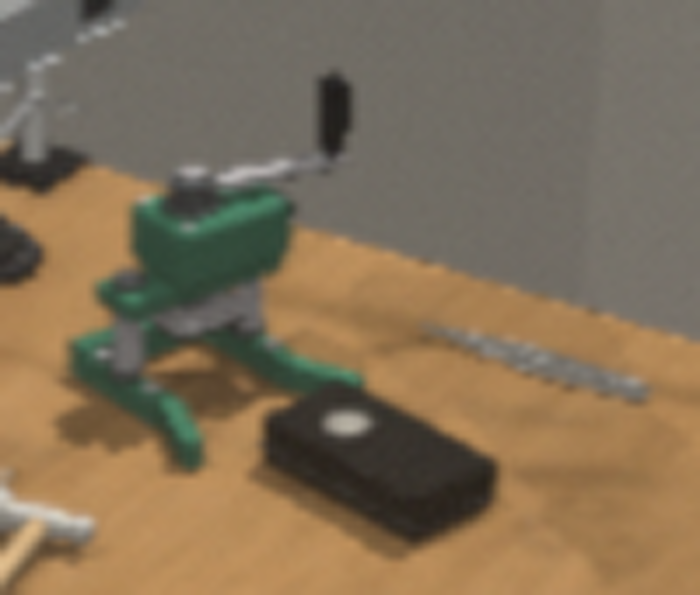

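```bash
python3 - <<'E'
from h import *
f=lambda p:(p[0]/5.4+375-.4,p[1]/5.4+150-.4)
g=lambda p:(p[0]/7+320-.43,p[1]/7+140-.43)
P=lambda p,z:unproj("top",f(p),z)
B=np.array([P(p,.03) for p in[(140,325),(255,350),(210,558),(92,533)]])
print(B.round(3).tolist(),np.linalg.norm(B-np.roll(B,-1,0),axis=1).round(3),B.mean(0))
d=(B[0]+B[1]-B[2]-B[3]);print("block yaw",np.arctan2(d[1],d[0]))
print("scene block",[unproj("scene",g(p),.03).round(3).tolist() for p in[(268,440),(345,390),(495,465),(413,520)]])
tl=P((92,283),.018);tr=P((282,350),.018);print("tips",tl,tr,np.linalg.norm(tl-tr))
h=P((293,138),.129);k=P((484,215),.168);print("hub",h,"knob",k,np.linalg.norm((h-k)[:2]))
print("scene knob",unproj("scene",g((335,75)),.168),"hub",unproj("scene",g((196,172)),.129))
d=h-(tl+tr)/2;print("press yaw",np.arctan2(d[1],d[0]),np.linalg.norm(d[:2])," perp tips",np.arctan2(*(tl-tr)[[1,0]])-np.pi/2)
# case top edges z=.108
C=[P(p,.108) for p in[(255,90),(392,135),(352,228),(215,182)]]
print("case",np.array(C).round(3).tolist()); e=C[0]-C[1]+C[3]-C[2];print(np.arctan2(e[1],e[0])-np.pi/2)
print("knob ang",np.arctan2(*(k-h)[[1,0]]))
# lamp: triangulate right-front end: top(435,160) scene(341,130)?
K1,r1,t1=cam("top");K2,r2,t2=cam("scene")
p1=K1@np.c_[cv2.Rodrigues(r1)[0],t1];p2=K2@np.c_[cv2.Rodrigues(r2)[0],t2]
for a,b in[((435,162),(341,138)),((248,162),(263,177)),((436,121),(341,130))]:
    X=cv2.triangulatePoints(p1,p2,np.array(a,float),np.array(b,float)).ravel();X=X[:3]/X[3];print("lamp",X,proj("top",X),proj("scene",X))
E
```

```text
[[0.497, -0.1, 0.03], [0.482, -0.159, 0.03], [0.375, -0.13, 0.03], [0.389, -0.07, 0.03]] [0.061 0.111 0.062 0.112] [ 0.43575323 -0.11479946  0.03      ]
block yaw -0.26564094808447847
scene block [[0.486, -0.082, 0.03], [0.48, -0.15, 0.03], [0.376, -0.125, 0.03], [0.385, -0.053, 0.03]]
tips [ 0.52051512 -0.07762718  0.018     ] [ 0.48262896 -0.17684583  0.018     ] 0.1062059427614528
hub [ 0.57869122 -0.15566326  0.129     ] knob [ 0.53491183 -0.22939267  0.168     ] 0.08574765512509125
scene knob [ 0.53907294 -0.23160397  0.168     ] hub [ 0.57991269 -0.15721389  0.129     ]
press yaw -0.3531550690371453 0.08219153466155202  perp tips -0.36475831201254594
case [[0.606, -0.145, 0.108], [0.582, -0.21, 0.108], [0.537, -0.188, 0.108], [0.561, -0.123, 0.108]]
-0.35003295563306924
knob ang -2.1066331279158854
lamp [ 0.5953241  -0.13670873  0.23813272] [[433.96353743 160.4377132 ]] [[341.59329745 138.00650921]]
lamp [0.60184888 0.29035284 0.25956183] [[246.57468849 159.87836884]] [[263.92449811 177.2323154 ]]
lamp [ 0.64311069 -0.16394806  0.25249114] [[446.73116133 138.21511718]] [[334.69653461 129.15455297]]
```

Everything agrees: block about 62×112 mm, tips 106 mm apart, knob radius 86 mm, and the lever at about 0.02. The press axis is near (0.579,-0.156) with yaw about -0.355. The near end of the block is too close to the base to push from behind, so I'll grip the block, draw it into the lead-in, then push its end.

```bash
cat >> h.py <<'E'
AX=np.array([.579,-.156]); YAW=-.355
def quat(jaw,tilt=(0,0)):
    """tool down, jaw dir at world angle jaw; tilt=horizontal offset per unit length of fingers pointing"""
    x=np.array([tilt[0],tilt[1],-1.]); x/=np.linalg.norm(x)
    y=np.array([np.cos(jaw),np.sin(jaw),0]); y-=x*(x@y); y/=np.linalg.norm(y)
    return R.from_matrix(np.c_[x,y,np.cross(x,y)]).as_quat()
def pw(px,py,z):
    c,s=np.cos(YAW),np.sin(YAW); return [AX[0]+c*px-s*py,AX[1]+s*px+c*py,z]
def st():
    s=read_state(); print(round(s["time"],2),s["position"].round(4),"F",s["contact_force"].round(1),"op",round(s["opening"],4)); return s
E
python3 - <<'E'
from h import *
by=-.266; c=np.array([.4358,-.1148]); g=c-.022*np.array([np.cos(by),np.sin(by)])
q0=np.array(read_state()["qpos"])
for s in(1,-1):
    for z in(.2,.008):
        print(s,z,ik([*g,z],quat(by+s*np.pi/2)))
    print("push",ik(pw(-150,0,.01) if 0 else pw(-.150,0,.01),quat(YAW+s*np.pi/2)))
E
```

```text
1 0.2 [ 0.79116723  0.15835265 -0.7305365   2.09908182  0.13180972  0.92831193
  1.2924073 ]
1 0.008 [ 0.55531426  0.49489708 -0.52444381  2.25188448  0.51033864  0.50849174
  0.93444265]
push [ 0.53462727  0.51484844 -0.52723984  2.20280572  0.50247016  0.54036029
  0.84103689]
-1 0.2 [ 0.38894036  0.11206455 -0.29534723  2.12149123  0.04113681  0.91326065
 -1.76660593]
-1 0.008 [ 0.2002671   0.44677438 -0.10487739  2.27487466  0.11007409  0.42435994
 -1.83155649]
push [ 0.16994351  0.46410683 -0.09061683  2.22668592  0.09246968  0.45412913
 -1.92007158]
```

```bash
python3 - <<'E'
from h import *
by=-.266; c=np.array([.4358,-.1148]); g=c-.022*np.array([np.cos(by),np.sin(by)])
set_gripper(.088)
move_pose([*g,.16],quat(by-np.pi/2)); st()
servo_line([*g,.008],rate=.12); st()
set_gripper(.05,12); st()
cv2.imwrite("pics/t1.png",cv2.resize(grab_frame("top")[150:270,360:500],None,fx=5,fy=5,interpolation=cv2.INTER_CUBIC))
E
```

```text
2.34 [ 0.4149 -0.1097  0.1602] F [ 0.4 -0.4 -0.5] op 0.088
3.76 [ 0.415  -0.1091  0.0085] F [-0.4 -0.3  0.2] op 0.0878
4.28 [ 0.4145 -0.1093  0.0082] F [-0.9 -0.8  4.8] op 0.062
```

View pics/t1.png

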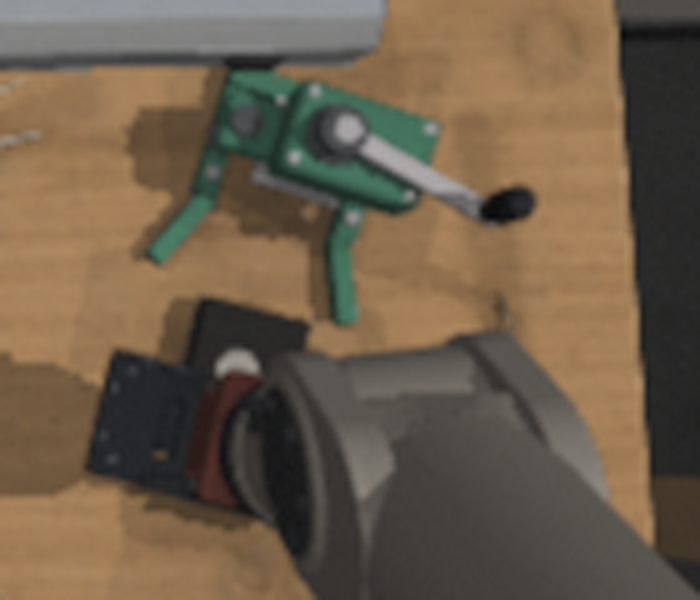

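The gripper holds the block at 62 mm (top view crop: block at about (245,340), lid patch visible in front of the gripper). Now I'll slide it in, correcting side offset and yaw first.

```bash
python3 - <<'E'
from h import *
q=quat(YAW-np.pi/2)
servo_line(pw(-.150,0,.0085),rate=.05,attitude=q); st()
for x in(-.13,-.115,-.099):
    servo_line(pw(x,0,.0085),rate=.05); s=st()
    if np.linalg.norm(s["contact_force"][:2])>15: print("stop");break
cv2.imwrite("pics/t2.png",cv2.resize(grab_frame("top")[150:270,360:500],None,fx=5,fy=5,interpolation=cv2.INTER_CUBIC))
E
```

```text
4.96 [ 0.4381 -0.1036  0.0082] F [ 0.5  0.  -2.5] op 0.0617
5.51 [ 0.4571 -0.1109  0.0084] F [ 0.8  0.1 -2.8] op 0.0619
5.96 [ 0.4714 -0.1161  0.0085] F [ 1.   0.2 -2.4] op 0.0619
6.42 [ 0.4864 -0.1217  0.0085] F [-0.8  0.1 -2.9] op 0.0615
```

View pics/t2.png

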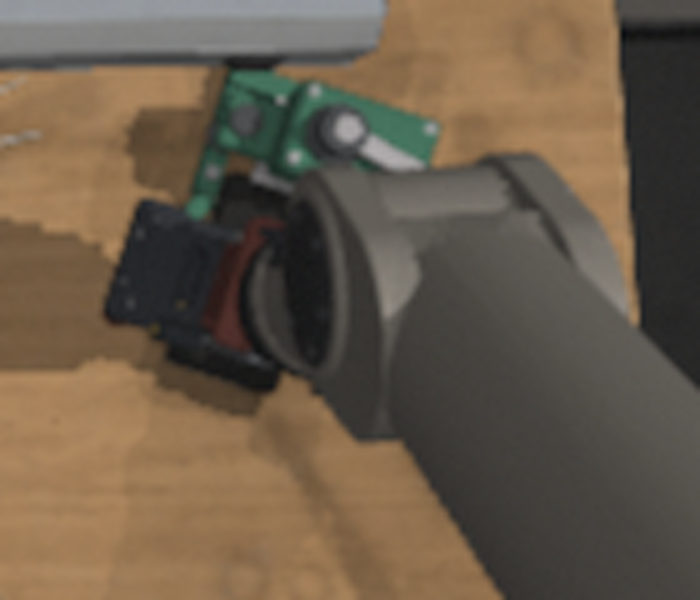

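The block's far end is between the rails (about (250,200) in the crop), with no side force. Now I'll release and push from the near end.

```bash
python3 - <<'E'
from h import *
set_gripper(.08); servo_line(pw(-.099,0,.055),rate=.15)
servo_line(pw(-.158,0,.055),rate=.15); set_gripper(0.0)
servo_line(pw(-.158,0,.010),rate=.15); s=st(); f0=s["contact_force"]
u=np.array([np.cos(YAW),np.sin(YAW),0]); x=-.146
servo_line(pw(x,0,.010),rate=.06)
while x<-.086:
    x+=.003 if x<-.105 else .0015
    servo_line(pw(x,0,.010),rate=.04); s=read_state(); f=(s["contact_force"]-f0)@u
    px=(s["position"][:2]-AX)@u[:2]; print(round(x,4),round(px,4),f.round(1))
    if f<-14: break
st()
E
```

```text
9.68 [ 0.4306 -0.101   0.0099] F [ 0.7  0.5 -0.2] op 0.0002
-0.143 -0.1429 -0.8
-0.14 -0.1399 -0.8
-0.137 -0.1367 -0.5
-0.134 -0.1335 -0.1
-0.131 -0.1305 -0.2
-0.128 -0.1275 -0.7
-0.125 -0.1245 -0.1
-0.122 -0.1215 -0.0
-0.119 -0.1186 0.1
-0.116 -0.1155 -1.1
-0.113 -0.1126 -0.2
-0.11 -0.1095 -0.8
-0.107 -0.1065 -1.3
-0.104 -0.1035 -0.4
-0.1025 -0.1024 -0.5
-0.101 -0.1009 -0.6
-0.0995 -0.0992 -1.1
-0.098 -0.0977 -1.3
-0.0965 -0.0963 -1.1
-0.095 -0.0948 -1.0
-0.0935 -0.0939 -2.6
-0.092 -0.0939 -6.9
-0.0905 -0.0938 -10.4
-0.089 -0.0939 -13.8
-0.0875 -0.0939 -16.7
16.27 [ 0.4908 -0.1237  0.009 ] F [-15.    6.2  13. ] op 0.0005
```

Hard stop at -0.094, against -0.095 expected, so the block is home. Next I'll retreat, look, and check IK for the lever arcs.

```bash
cat >> h.py <<'E'
def knob(l,r=.085):
    a=YAW-np.pi/2-.2+l; return np.array([AX[0]+r*np.cos(a),AX[1]+r*np.sin(a)]),a
E
python3 - <<'E'
from h import *
servo_line(pw(-.15,0,.012),rate=.15); servo_line(pw(-.17,0,.20),rate=.2); st()
a=cv2.resize(grab_frame("top")[150:270,360:500],None,fx=4,fy=4,interpolation=cv2.INTER_CUBIC)[:,:400]
b=cv2.resize(grab_frame("scene")[135:235,310:410],None,fx=4,fy=4,interpolation=cv2.INTER_CUBIC)
h=max(a.shape[0],b.shape[0]); b=cv2.copyMakeBorder(b,0,h-b.shape[0],0,0,cv2.BORDER_CONSTANT)
cv2.imwrite("pics/t3.png",np.hstack([a,b]))
for l in(0.02,.4,.8,1.3,-.4,-.8,-1.3):
    p,t=knob(l); jaw=t+np.pi/2 if l<.5 else t+np.pi/2-(l-.5)*.9
    for off in(0,-np.pi):
        for tl in((0,0),(0,.3)):
            print(l,round(jaw+off,2),tl,np.round(x,2) if (x:=ik([*p,.14],quat(jaw+off,tl))) is not None else None)
E
```

```text
17.93 [ 0.4192 -0.0969  0.1992] F [-1.   0.3  0.1] op 0.0006
0.02 -0.54 (0, 0) [ 0.55  0.44 -0.33  1.84  0.18  0.89 -0.39]
0.02 -0.54 (0, 0.3) [ 0.7   0.52 -0.35  1.74 -0.12  1.02 -0.06]
0.02 -3.68 (0, 0) [-0.33  0.55  0.85  1.9  -0.52  0.92 -2.9 ]
0.02 -3.68 (0, 0.3) [-0.01  0.58  0.64  1.79 -0.64  1.14 -2.72]
0.4 -0.16 (0, 0) [ 0.6   0.5  -0.4   1.76  0.23  0.93 -0.05]
0.4 -0.16 (0, 0.3) [ 0.73  0.58 -0.41  1.66 -0.06  1.05  0.25]
0.4 -3.3 (0, 0) [-0.02  0.49  0.43  1.81 -0.26  0.9  -2.77]
0.4 -3.3 (0, 0.3) [ 0.47  0.55 -0.04  1.68 -0.28  1.06 -2.7 ]
0.8 -0.03 (0, 0) [ 0.59  0.55 -0.43  1.68  0.26  0.97  0.04]
0.8 -0.03 (0, 0.3) [ 0.72  0.63 -0.45  1.58 -0.02  1.08  0.33]
0.8 -3.17 (0, 0) [ 0.3   0.51 -0.03  1.7   0.02  0.93 -2.9 ]
0.8 -3.17 (0, 0.3) [ 0.46  0.59 -0.05  1.6  -0.27  1.08 -2.61]
1.3 0.02 (0, 0) [ 0.55  0.59 -0.45  1.61  0.29  1.01  0.03]
1.3 0.02 (0, 0.3) [ 0.69  0.67 -0.48  1.52  0.01  1.1   0.3 ]
1.3 -3.12 (0, 0) [ 0.27  0.55 -0.04  1.63  0.03  0.96 -2.9 ]
1.3 -3.12 (0, 0.3) [ 0.43  0.63 -0.08  1.54 -0.25  1.1  -2.63]
-0.4 -0.96 (0, 0) [ 0.49  0.38 -0.28  1.92  0.14  0.85 -0.81]
-0.4 -0.96 (0, 0.3) [ 0.63  0.46 -0.27  1.83 -0.18  0.98 -0.44]
-0.4 -4.1 (0, 0) [ 1.13  0.67 -1.18  1.88  0.7   1.09  1.85]
-0.4 -4.1 (0, 0.3) [-0.3   0.71  1.06  1.89 -0.88  1.26 -2.92]
-0.8 -1.36 (0, 0) [ 0.41  0.35 -0.23  1.98  0.11  0.83 -1.24]
-0.8 -1.36 (0, 0.3) [ 0.58  0.42 -0.24  1.9  -0.22  0.95 -0.86]
-0.8 -4.5 (0, 0) [ 1.11  0.62 -1.18  1.94  0.67  1.05  1.42]
-0.8 -4.5 (0, 0.3) [ 1.23  0.72 -1.18  1.86  0.43  1.05  1.71]
-1.3 -1.86 (0, 0) [ 0.33  0.33 -0.23  2.    0.1   0.82 -1.81]
-1.3 -1.86 (0, 0.3) [ 0.48  0.39 -0.2   1.94 -0.26  0.92 -1.41]
-1.3 -5.0 (0, 0) [ 1.04  0.6  -1.18  1.96  0.65  1.03  0.84]
-1.3 -5.0 (0, 0.3) [ 1.18  0.69 -1.18  1.9   0.41  1.01  1.13]
```

View pics/t3.png

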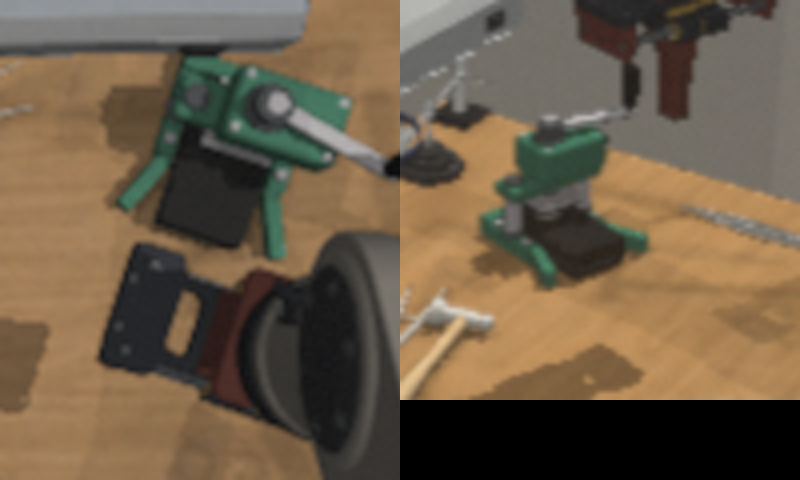

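The block is home between the rails (left panel (210,195)) and the rest is undisturbed. Now I'll straddle the knob and try the lever gently.

```bash
cat >> h.py <<'E'
def turn(l0,sgn,lmax,flim,jawf,tiltf,step=.0018,z=.141,rate=.05):
    """swing TCP round the arc from l0; stops on tangential resistance flim"""
    l=l0; f=0; hist=[]
    while abs(l-l0)<lmax:
        l+=sgn*step/.085; p,a=knob(l)
        servo_line([*p,z],rate=rate,attitude=quat(jawf(l),tiltf(l)))
        s=read_state(); tg=np.array([-np.sin(a),np.cos(a),0])*sgn
        pp=s["position"][:2]-AX; la=np.arctan2(pp[1],pp[0])-(YAW-np.pi/2-.2)
        f=-(s["contact_force"]@tg); hist.append((round(l,3),round(float(la),3),round(float(f),1)))
        if f>flim: break
    print("t",round(s["time"],2),s["contact_force"].round(1)); return l,f,hist
E
python3 - <<'E'
from h import *
l=.02; p,a=knob(l); jaw=a+np.pi/2
p=np.array([.5365,-.2300])
set_gripper(.05)
move_pose([*p,.25],quat(jaw)); st()
servo_line([*p,.141],rate=.15); st()
set_gripper(.022,5); st()
l,f,h=turn(l,1,.40,8,lambda l:jaw+(l-.02),lambda l:(0,0)); print(l,f,h)
cv2.imwrite("pics/t4.png",cv2.resize(grab_frame("top")[140:260,370:510],None,fx=5,fy=5,interpolation=cv2.INTER_CUBIC))
E
```

```text
20.32 [ 0.5363 -0.2295  0.2498] F [ 0.5 -0.6  0.1] op 0.0501
21.19 [ 0.5371 -0.2301  0.1418] F [ 0.4  0.4 -0.3] op 0.0499
21.82 [ 0.5365 -0.23    0.141 ] F [-0.9 -0.5  0.8] op 0.022
t 25.82 [-8.3  0.1  2.9]
0.3588235294117647 8.160405903075352 [(0.041, 0.041, 1.2), (0.062, 0.056, 2.3), (0.084, 0.075, 4.4), (0.105, 0.101, 4.9), (0.126, 0.126, 4.7), (0.147, 0.147, 3.8), (0.168, 0.169, 3.0), (0.189, 0.19, 3.6), (0.211, 0.211, 3.7), (0.232, 0.232, 4.6), (0.253, 0.253, 4.3), (0.274, 0.274, 4.3), (0.295, 0.292, 4.7), (0.316, 0.31, 5.5), (0.338, 0.326, 6.6), (0.359, 0.342, 8.2)]
```

View pics/t4.png

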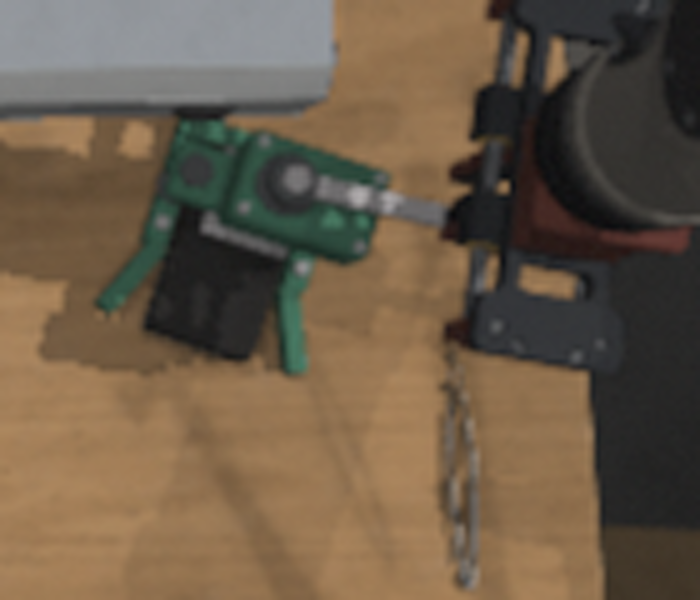

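```bash
python3 - <<'E'
from h import *
st()
f=lambda p:(p[0]/5+370-.4,p[1]/5+140-.4)
a=unproj("top",f((299,180)),.129);b=unproj("top",f((442,214)),.119);d=b-a
print("lever",np.arctan2(d[1],d[0])-(YAW-np.pi/2-.2))
# back off toward CW, reorienting jaw with lever
jaw=lambda l:YAW-.2+l
set_gripper(.022,30); st()
l,fc,h=turn(.34,-1,.75,8,jaw,lambda l:(0,0),step=.0035); print(l,fc,h)
st()
E
```

```text
25.88 [ 0.561  -0.2393  0.1408] F [-8.5  0.9  2.8] op 0.0218
lever 0.3234921047500554
26.09 [ 0.561  -0.2393  0.1408] F [-8.3  0.   2.3] op 0.022
t 30.84 [ 2.6 -1.9  0.5]
-0.4423529411764706 3.0352272055288814 [(0.299, 0.317, -0.1), (0.258, 0.272, 0.1), (0.216, 0.231, 2.7), (0.175, 0.186, 3.7), (0.134, 0.139, 3.8), (0.093, 0.094, 3.4), (0.052, 0.05, 4.2), (0.011, 0.009, 2.4), (-0.031, -0.032, 2.9), (-0.072, -0.073, 2.2), (-0.113, -0.114, 3.1), (-0.154, -0.155, 1.9), (-0.195, -0.196, 3.0), (-0.236, -0.237, 2.0), (-0.278, -0.278, 3.0), (-0.319, -0.319, 1.9), (-0.36, -0.36, 3.0), (-0.401, -0.401, 2.7), (-0.442, -0.442, 3.0)]
30.84 [ 0.5075 -0.2022  0.141 ] F [ 2.6 -1.9  0.5] op 0.0218
```

CCW met its stop at about 0.3; CW runs freely at about 3 N past -0.44, so CW is the way that gives. Continuing down to the block.

```bash
python3 - <<'E'
from h import *
jaw=lambda l:YAW-.2+l
l,f,h=turn(-.442,-1,.62,9,jaw,lambda l:(0,0),step=.0045,rate=.06); print(l,f,h[-3:])
l,f,h=turn(l,-1,.6,15.5,jaw,lambda l:(0,0),step=.0015); print(l,f,h)
st()
E
```

```text
t 33.84 [ 1.6 -2.7  0.8]
-1.0772941176470592 2.625653377319863 [(-0.971, -0.972, 2.8), (-1.024, 5.259, 2.9), (-1.077, 5.206, 2.6)]
t 42.59 [ -3.8 -17.    3.9]
-1.6949411764705864 15.582333879450005 [(-1.095, 5.191, 5.1), (-1.113, 5.172, 4.0), (-1.13, 5.153, 4.1), (-1.148, 5.135, 3.3), (-1.166, 5.117, 3.9), (-1.183, 5.1, 3.0), (-1.201, 5.082, 3.8), (-1.218, 5.064, 3.3), (-1.236, 5.047, 4.1), (-1.254, 5.029, 3.5), (-1.271, 5.013, 4.2), (-1.289, 4.997, 4.2), (-1.307, 4.981, 4.0), (-1.324, 4.966, 5.4), (-1.342, 4.951, 4.7), (-1.36, 4.936, 6.5), (-1.377, 4.921, 5.7), (-1.395, 4.906, 7.6), (-1.413, 4.891, 7.5), (-1.43, 4.876, 8.0), (-1.448, 4.861, 8.6), (-1.466, 4.846, 10.1), (-1.483, 4.831, 8.9), (-1.501, 4.816, 9.8), (-1.518, 4.801, 10.2), (-1.536, 4.786, 10.9), (-1.554, 4.772, 11.2), (-1.571, 4.757, 11.9), (-1.589, 4.742, 12.1), (-1.607, 4.727, 11.8), (-1.624, 4.713, 12.8), (-1.642, 4.697, 13.6), (-1.66, 4.683, 13.6), (-1.677, 4.668, 14.2), (-1.695, 4.653, 15.6)]
42.59 [ 0.5106 -0.1078  0.1408] F [ -3.8 -17.    3.9] op 0.022
```

The lever stiffened from about -1.27 on and was taken to 15.6 N, about 12 N above its running force. Now I'll let go and check.

```bash
python3 - <<'E'
from h import *
s=read_state(); p=s["position"]
# ease the push off, open, and lift clear
q,a=knob(-1.60); servo_line([*q,.141],rate=.05); st()
set_gripper(.045); servo_line([*q,.26],rate=.15)
servo_line([.45,-.20,.28],rate=.25); st()
a=cv2.resize(grab_frame("top")[140:260,370:510],None,fx=4,fy=4,interpolation=cv2.INTER_CUBIC)[:,:400]
b=cv2.resize(grab_frame("scene")[135:235,310:410],None,fx=4,fy=4,interpolation=cv2.INTER_CUBIC)
h=max(a.shape[0],b.shape[0]); b=cv2.copyMakeBorder(b,0,h-b.shape[0],0,0,cv2.BORDER_CONSTANT)
cv2.imwrite("pics/t5.png",np.hstack([a,b]))
E
```

```text
42.9 [ 0.506  -0.1118  0.1406] F [ -3.3 -10.2   1.9] op 0.0223
45.0 [ 0.4499 -0.1996  0.2794] F [ 0.9  0.7 -0.8] op 0.0451
```

View pics/t5.png

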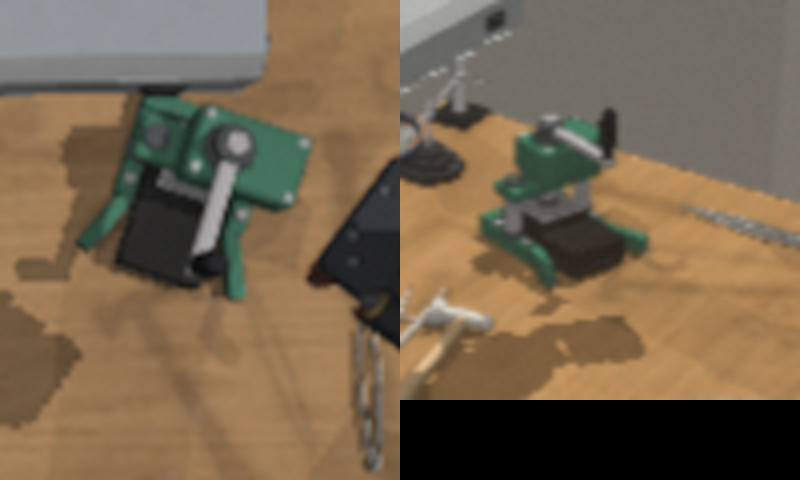

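```bash
python3 - <<'E'
from h import *
f=lambda p:(p[0]/4+370-.4,p[1]/4+140-.4)
a=unproj("top",f((234,143)),.129)
for uv,z in(((206,266),.168),((205,245),.119)):
    d=unproj("top",f(uv),z)-a; print(a.round(4),d.round(4),np.hypot(*d[:2]),np.arctan2(d[1],d[0])-(YAW-np.pi/2-.2))
E
```

```text
[ 0.5782 -0.1537  0.129 ] [-0.0823  0.0327  0.039 ] 0.0886077043396711 4.888852992291934
[ 0.5782 -0.1537  0.129 ] [-0.0651  0.0194 -0.01  ] 0.06787977158366178 4.97773828902724
```

The lever now reads about -1.35, though the finger had reached about -1.6, so it either sprang back or the finger lost the knob. I'll re-engage, press once more with a picture under load, and ease off gradually to see what holds.

```bash
python3 - <<'E'
from h import *
jaw=lambda l:YAW-.2+l
p,a=knob(-1.36,.087)
move_pose([*p,.20],quat(jaw(-1.36))); servo_line([*p,.141],rate=.15); st()
set_gripper(.021,30); st()
l,f,h=turn(-1.36,-1,.45,15.5,jaw,lambda l:(0,0),step=.0022); print(l,f,[(x[0],round(x[1]-2*np.pi,3) if x[1]>3 else x[1],x[2]) for x in h])
im=grab_frame("top"); cv2.imwrite("pics/t6.png",cv2.resize(im[140:260,370:510],None,fx=5,fy=5,interpolation=cv2.INTER_CUBIC))
l,f,h=turn(l,1,.3,2.5,jaw,lambda l:(0,0),step=.004); print(l,f,[(x[0],x[2]) for x in h])
st()
E
```

```text
46.18 [ 0.4976 -0.1275  0.142 ] F [-0.2  0.3  0.4] op 0.0452
46.76 [ 0.4972 -0.1268  0.1411] F [-0.  -0.9  0.6] op 0.021
t 50.26 [-11.6 -16.    8.6]
-1.7223529411764706 19.708146517552905 [(-1.386, -1.365, 3.6), (-1.412, -1.379, 6.6), (-1.438, -1.399, 8.1), (-1.464, -1.42, 9.6), (-1.489, -1.442, 9.7), (-1.515, -1.464, 9.8), (-1.541, -1.486, 11.1), (-1.567, -1.508, 10.8), (-1.593, -1.531, 13.2), (-1.619, -1.553, 13.0), (-1.645, -1.575, 14.1), (-1.671, -1.597, 15.4), (-1.696, -1.619, 15.2), (-1.722, -1.627, 19.7)]
t 52.06 [-1.4 -3.3 -0.7]
-1.392941176470588 -3.562996124350238 [(-1.675, -14.2), (-1.628, -10.5), (-1.581, -7.5), (-1.534, -7.0), (-1.487, -7.0), (-1.44, -5.3), (-1.393, -3.6)]
52.06 [ 0.4997 -0.125   0.1408] F [-1.4 -3.3 -0.7] op 0.0209
```

View pics/t6.png

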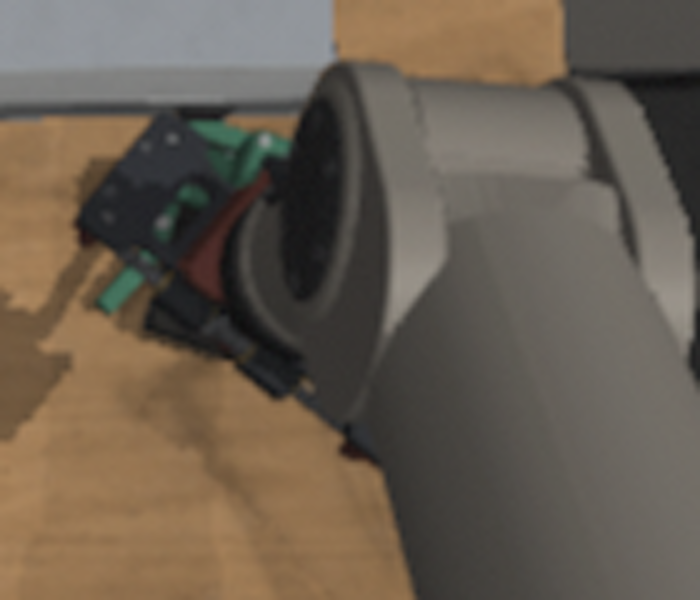

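The lever gives elastically beyond about -1.25 and there is an end stop at about -1.63. On easing off it follows back and should rest near -1.35, where thread friction holds it. I'll ease off the rest slowly, then release.

```bash
python3 - <<'E'
from h import *
jaw=lambda l:YAW-.2+l
l=-1.393
for i in range(8):
    l+=.0015/.085; p,a=knob(l); servo_line([*p,.141],rate=.03,attitude=quat(jaw(l)))
    s=read_state(); f=s["contact_force"]@np.array([np.sin(a),-np.cos(a),0]); print(round(l,3),f.round(1),end=" ")
    if abs(f)<1.0: break
print(); set_gripper(.045); st(); servo_line([*p,.26],rate=.15); servo_line([.44,-.20,.28],rate=.25); st()
im=grab_frame("top"); dwell(1.0); im2=grab_frame("top"); st()
print("drift",np.abs(im.astype(int)-im2)[140:220,370:455].max())
a=cv2.resize(im2[150:230,380:460],None,fx=6,fy=6,interpolation=cv2.INTER_CUBIC)[:,:400]
b=cv2.resize(grab_frame("scene")[150:215,320:385],None,fx=6,fy=6,interpolation=cv2.INTER_CUBIC)
h=max(a.shape[0],b.shape[0]); b=cv2.copyMakeBorder(b,0,h-b.shape[0],0,0,cv2.BORDER_CONSTANT)
cv2.imwrite("pics/t7.png",np.hstack([a,b]))
E
```

```text
-1.375 -2.2 -1.358 -0.7 
53.14 [ 0.4989 -0.1275  0.141 ] F [ 0.6  0.3 -0.3] op 0.0446
54.62 [ 0.4395 -0.2001  0.2794] F [ 0.5  0.5 -1.2] op 0.0449
55.72 [ 0.44 -0.2   0.28] F [-1.6 -0.6 -0.4] op 0.0447
drift 22
```

View pics/t7.png

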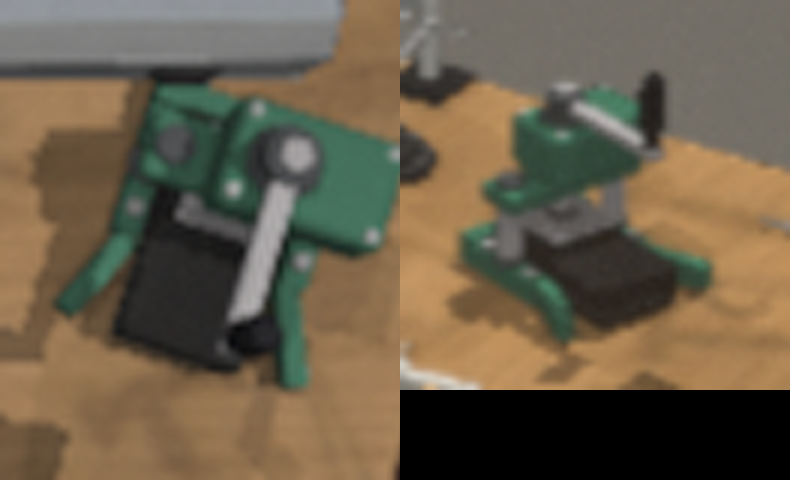

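```bash
python3 - <<'E'
from h import *
f=lambda p:(p[0]/6+380-.4,p[1]/6+150-.4)
u=np.array([np.cos(YAW),np.sin(YAW)]);n=np.array([-u[1],u[0]])
for uv in((115,333),(238,370)):
    d=unproj("top",f(uv),.03)[:2]-AX; print("near corner press xy",(d@u).round(4),(d@n).round(4))
job_done(); st()
E
```

```text
near corner press xy -0.0856 0.0331
near corner press xy -0.0833 -0.0272
the job is handed in; nothing more can be done
the job is handed in; nothing more can be done
```

The block is home against the back stop and clamped under the plate. I handed the job in at about 56 s. No verdict was reported.

**Block:** I gripped it, slid it into the rails, then pushed its near end until it stopped hard. In the last picture its near corners are 83 and 86 mm before the screw axis, against 85 mm expected.

**Lever:** Counter-clockwise met its stop at about 0.3 rad, and I backed off at 8 N. Clockwise ran freely at about 3 N, so the thread works that way. It stiffened from about 1.27 rad.

**Clamping:** I pressed twice, to about 15.6 N and then 19.7 N at the knob. The second push ran into an end stop at about 1.63 rad before I eased off.

**What disagreed:** The lever does not stay at the deepest point. When eased off, it follows back about 0.25 rad. By the gripper position and the earlier picture it rests at about 1.35 rad, past the expected block contact at 1.25 rad. When I pressed again from there it took about 8–10 N to move, so some clamping force remains. I did not measure that force directly.

**Last checks:** The final pictures show the plate on the block. Two pictures a second apart showed only small differences around the press (up to 22 of 255 grey levels). The arm was clear of everything, and the hammer and tweezers looked undisturbed. I did not check the jar, brush and dividers in a closing picture.

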